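Index and lock the circuit-board carrier

ROBOT

A 6-joint arm with a two-finger parallel gripper is mounted at the origin on the work surface. World frame = base frame: x ahead of the robot, y to its left, z up, the work surface at z = 0. Lengths are in m, angles in rad, forces in N, time in s.
With the tool pointing down it reaches from about 0.425 to 0.95 m from the base axis. Payload 3.5 kg.
Tool frame: the origin (TCP) lies on the centre line of the jaws, within the pads' length; the fingertips stand tip_extent ahead of it and the grasp point (between the pads) lies 2 mm behind it (tip_extent is the distance from the TCP to the fingertips, in m); z points along the fingers, y is the direction in which the jaws open and shut (so a half turn about z gives the same grasp; the last joint's range is limited). The gripper opens to 85 mm and grips with 20 to 120 N. Pads are 22 mm wide; open, the fingers measure 114 mm over their backs; the gripper's body (76 mm by 85 mm) begins 54 mm behind the grasp point. The pads swing forward as they close: fully open they stand 13 mm farther back than shut.
Start: joints at [1.058, 0.286, 1.577, -0, 1.279, -0.15], TCP at [0.24, 0.631, 0.248] pointing down, gripper open.
Joint ranges: [-2.77, 2.77], [-0.9, 2.22], [0.21, 2.48], [-1.53, 4.67], [0.24, 2.81], [-2.84, 2.84]. Speed limits (rad/s): [2.79, 2.79, 3.14, 3.14, 3.14, 3.14].

INTERFACE

Orientations are given as a unit quaternion [x, y, z, w].
In Python, from plant import * gives the robot as it stands.
- The arm moves only by the shell command python3 -m crank 'ROWS' [FORCE]. ROWS is JSON, a list of rows, each a list of 7 numbers: the gripper's target within -1 to 1 (shut at 1, half-way at 0, fully open at -1), then the shift along the tool's x, y, z in cm, then the turn, a rotation vector about the tool's x, y, z in degrees. In form: [[fingers, tx, ty, tz, wx, wy, wz], ...]. A call has 1 to 5 rows; each row shifts and turns the commanded pose from where the row before left it, along the tool's axes as they then stand; what a row does not reach is not made up. A row lasts 1/10 s, in which the tool goes at most 50 mm and 8.59 degrees, less where a joint would pass 70% of its speed; a pose out of reach is approached as far as the arm can. A call is refused whole if a number of a shift passes 5 or a number of a turn 8.59, either way. A call with a gripper value outside its range is refused whole. The fingers move at their own pace and stop on an object; FORCE is the grip in N (left out, the last holds). Time passes only in rows, so rows that do not move let the fingers close. It gives the time, the measured TCP pose, the force and the opening at its end, in the units of the state.
- get_state(): the state, without advancing time (a new reading comes with each control period).
- read_camera(name): name is "scene" or "top" or "wrist"; returns a dict with "color" (480x640x3 uint8, red, green, blue), "vfov" (degrees; the focal length in pixels is half the picture's height over the tangent of half this angle, whatever the lens; pixels are square), "cx", "cy" (the principal point, pixels), "distortion" ([k1, k2, p1, p2, k3] as OpenCV has them; the pictures are not rectified), "cam_to_world" (4x4, takes a point from camera to world coordinates). Camera axes: x right, y up, looking along -z (the intrinsics and any distortion apply to the point x, -y, -z); pixel columns grow to the right and rows downward; lengths in m; the calibration is good to about 2 mm. A picture is of the moment at which its call begins. There is no depth.
- sign_off(): hands the job in, once; it reports no verdict.
Trained networks look in the newest picture that a camera, given by its name, has taken for a name from the list of things; names that differ only in an ending like _2 or _b are one class to them, and where a whole thing is asked for, a point or a joint stands for the part that bears it (a point fixed in the world has none). Each returns a list of dicts, best first, with "p" (0 to 1); they miss things now and then, are a little off and sometimes report something else, mostly with a low value. They report only what shows in the picture. A call takes as long as a camera call. They do not tell look-alikes from the thing itself.
- trace(thing, camera): "pixels" (480x640 bool, what is visible of it) and "location" ([column, row] in pixels, amid what is visible of it).
- place_of(thing, camera): "location" ([column, row] in pixels: a listed point, or the origin of a listed thing).
The state is a dict: "time": time; "qpos": joint angles; "dq": joint speeds; "joint_efforts": joint torques, N m; "eef_pos": TCP position; "tcp_rot": TCP orientation; "contact_force": force on the tool from outside, world axes, zero at the start; "wrist_torque": the same for the moment, N m; "opening": opening from 0.0 (shut) to 1.0 (fully open).
Only numpy, scipy, OpenCV 4.12 (cv2) and the standard library are available. Lean on these libraries where they do the work, as an engineer would, in place of code of your own. Each camera call takes 0.05 s, during which the arm holds its last target.

TASK

Push the carrier's upright post gently round with a fingertip, without gripping the post or lifting the carrier, until the notch in the disc's rim stands over the locating pin; then press the black cap in the middle down so that the disc drops over the pin and is fully home. Do not touch the circuit board, and leave the things lying around the stand alone.

Things in the scene. Friction and masses are not known exactly. Their poses are not given: they have to be found in the camera images.
- stand: Fixed stand bolted to the bench: grey round base, 190 mm across and 12 mm thick, with a spindle in the middle on which the carrier disc sits. The origin is on the bench under the spindle's axis, z up. Its x axis points from the spindle to the locating pin. A dark steel block (28 x 26 mm, 33 mm high) stands just behind the pin, 88 to 116 mm from the axis, and shows where the pin is.
- pin (a point): Top of the fixed locating pin, 31.5 mm above the bench and 80 mm from the spindle axis: an upright steel pin of 12 mm diameter with a round nose. Half of it sticks out beyond the disc's rim.
- notch (a point): Mouth of the only notch in the carrier disc: on the rim, 80 mm from the axis, at the middle of the notch, level with the disc's top face (40 mm above the bench at the start). The notch is 16 mm wide, cut straight inward for 14 mm and right through. The pin's round nose draws the notch in if it is up to about 4 mm off.
- post_mid (a point): Half-way up the black roller post that stands on the disc, 58 mm from the axis and directly opposite the notch: 12 mm diameter, 25 mm high above the disc's top face. This point is 12.5 mm above the disc's top face. Pushing it sideways, either way, turns the disc. It is a roller, free to spin on its stem, so a fingertip can slide round it.
- post: The same post; the origin is at its foot on the disc's top face.
- cap_top (a point): Centre of the top face of the black cap on the spindle axis (34 mm diameter), 16 mm above the disc's top face (56 mm above the bench at the start). Cap and disc go down and up together. The cap does not turn with the disc.
- cap (a joint): How far cap and disc have been pressed down, m: 0 at the start, 0.010 when fully home on the stand's shoulder, negative when lifted. Stiff sliding fit: it needs about 5 N of push downwards, stays where it is left, has no spring, and cannot go down more than about 2 mm while the disc lies on the pin.
- carrier (a joint): Turn of the carrier, an aluminium disc 160 mm across and 8 mm thick, its underside 32 mm above the bench at the start, about the spindle axis; rad, positive anticlockwise seen from above: 0 with the notch opposite the pin; pi or -pi with the notch over the pin (limits 6.2 and -6.2). It turns either way, with about 1 N at the post, and stays where it is left.
- board: Small green circuit board with parts on it, fixed on the disc between cap and notch: 32 mm radially, 66 mm across, 10 mm high over the disc with its parts, its middle 44 mm from the axis on the notch side. Origin under its middle on the disc's top face. Not to be touched.
- spool: Loose spool of solder wire standing on the bench, 60 mm diameter, 56 mm high, origin at the middle of its underside. To be left alone.
- jar: Loose small white jar with black cap, 48 mm diameter, 55 mm high, origin at the middle of its underside. To be left alone.
- screwdriver: Loose screwdriver lying on the bench beyond the stand, 190 mm long, up to about 30 mm high, origin under its middle. To be left alone.
Things that resemble listed ones, but are neither listed nor needed, are in the scene too. Of the things like the stand, leave any that is purple; of the rest the larger one is meant.

How it is judged:
By the outcome, as a careful person would: the job done as asked, in the order asked, and still so for the second after the job is handed in, with the robot touching nothing.
It also fails if it takes over 48 s, if anything falls off the work surface, if the arm or the gripper's body presses on something with over 40 N, if the wrist force passes 120 N, or if a joint passes its speed limit or range.

## Working session

There is one attempt and no reset: what is moved stays moved. The work goes in short steps, Python scripts to look and compute and a shell command to move; the robot and the scene stay as the last step left them, time stands still between calls to the robot, and variables do not carry over. Pictures are saved under pics/ and viewed, and the job is handed in when it is done.

```bash
ls; mkdir -p pics; python3 - <<'E'
from plant import *
import cv2
s=get_state(); print(s)
for n in ["scene","top","wrist"]:
    r=read_camera(n); cv2.imwrite(f"pics/a_{n}.png",r["color"][:,:,::-1]); print(n,r["vfov"],r["cx"],r["cy"],r["distortion"],r["cam_to_world"])
E
```

```text
pics
{'time': 0.0, 'qpos': array([ 1.05802351e+00,  2.87199233e-01,  1.57817486e+00,  1.06042570e-05,
        1.27860054e+00, -1.50050421e-01]), 'dq': array([-2.62031308e-04, -1.10223470e-03, -7.99627951e-04,  6.98156636e-04,
       -7.23404213e-05, -1.09044410e-03]), 'joint_efforts': array([ 7.52000124e-04, -4.05986989e+01, -2.92627537e+01, -1.46725638e-04,
        5.94340148e-03, -7.51590683e-07]), 'eef_pos': array([0.23920029, 0.63053699, 0.24692591]), 'tcp_rot': array([ 1.80369996e-01,  9.83598112e-01, -1.12453063e-03, -3.92321871e-04]), 'contact_force': array([ 0.11179215, -0.31209502,  0.23311855]), 'wrist_torque': array([-0.01075608, -0.00179705, -0.01583055]), 'opening': 0.9995416320572632}
scene 43.77492852567665 322.29069552567535 247.74706104452113 [-0.20029659  0.          0.          0.          0.        ] [[ 1.86802382e-01 -5.99825171e-01  7.78019687e-01  1.50063213e+00]
 [ 9.82396889e-01  1.13165048e-01 -1.48627132e-01 -1.85036418e-01]
 [ 1.10565979e-03  7.92088023e-01  6.10405883e-01  8.54383744e-01]
 [ 0.00000000e+00  0.00000000e+00  0.00000000e+00  1.00000000e+00]]
top 42.971347002813545 318.70919314910185 236.82797622699047 [-0.15913025  0.          0.          0.          0.        ] [[-0.00854727  0.99760881 -0.06858277  0.43386167]
 [-0.99988963 -0.00769304  0.01270982  0.00589279]
 [ 0.01215182  0.06868384  0.99756447  1.26080519]
 [ 0.          0.          0.          1.        ]]
wrist 65.43232009413472 323.929428756428 241.48772430608253 [-0.06890095  0.          0.          0.          0.        ] [[ 0.35409751 -0.90139152 -0.24921532  0.17593248]
 [ 0.93520756  0.34091307  0.09573454  0.65380107]
 [-0.00133355 -0.26696741  0.96370463  0.37276872]
 [ 0.          0.          0.          1.        ]]
```

View pics/a_scene.png

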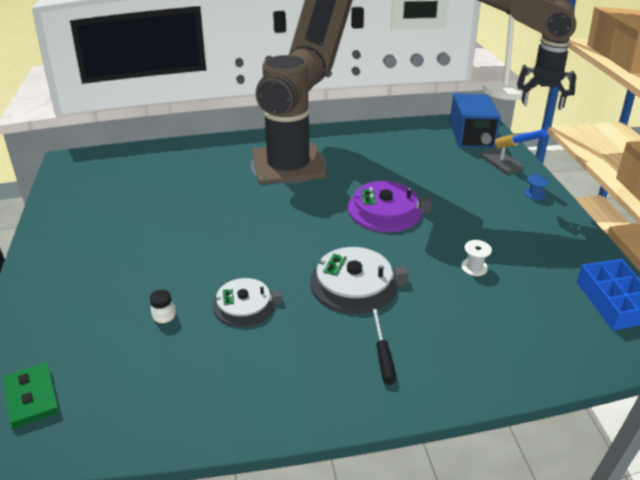

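View pics/a_top.png

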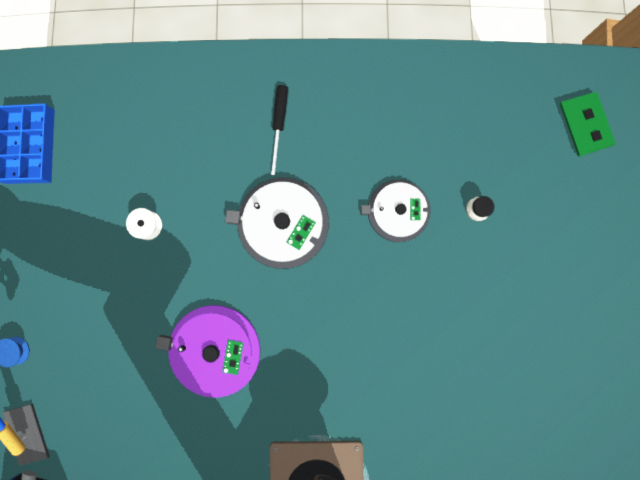

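View pics/a_wrist.png

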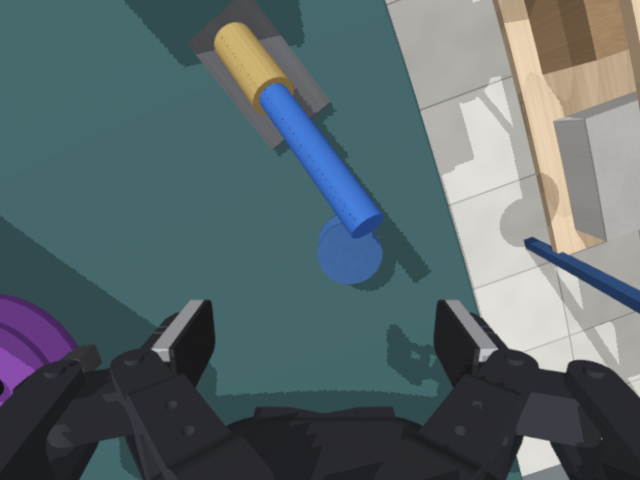

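The stand meant is the large white one, at about (283,221) in top and (355,275) in scene. The block is at (233,216), the post near (257,206), and the notch near (315,240) in top. I'll measure these next.

```bash
cat > h.py <<'E'
import numpy as np, cv2
from plant import *
def K(r):
    f=240/np.tan(np.radians(r["vfov"])/2)
    return np.array([[f,0,r["cx"]],[0,f,r["cy"]],[0,0,1.]]),np.array(r["distortion"],float)
def unproj(r,px,z):
    k,d=K(r); u=cv2.undistortPoints(np.array([[px]],float),k,d)[0,0]
    T=np.array(r["cam_to_world"]); v=T[:3,:3]@np.array([u[0],-u[1],-1.]); o=T[:3,3]
    return o+v*(z-o[2])/v[2]
def proj(r,P):
    k,d=K(r);T=np.array(r["cam_to_world"]); p=(np.atleast_2d(P)-T[:3,3])@T[:3,:3]; p=p*[1,-1,-1]
    return cv2.projectPoints(p,np.zeros(3),np.zeros(3),k,d)[0][:,0]
E
python3 - <<'E'
from h import *
Z=dict(cap_top=.056,post_mid=.0525,post=.040,notch=.040,stand=0,pin=.0315,board=.040,spool=0,jar=0,screwdriver=0)
for cam in ["top","scene"]:
    r=read_camera(cam); cv2.imwrite(f"pics/b_{cam}.png",r["color"][:,:,::-1])
    for n,z in Z.items():
        for d in place_of(n,cam)[:4]:
            if d["p"]>.2: print(cam,n,round(d["p"],2),np.round(d["location"],1),np.round(unproj(r,d["location"],z),4)[:2])
r=read_camera("top")
c=cv2.resize(r["color"][160:280,220:345],None,fx=6,fy=6,interpolation=cv2.INTER_CUBIC)[:600]
c=cv2.resize(r["color"][165:275,215:345],None,fx=5.4,fy=5.4,interpolation=cv2.INTER_CUBIC)
cv2.imwrite("pics/crop1.png",c[:,:,::-1])
print(get_state()["time"])
E
```

```text
top cap_top 0.98 [399.7 209. ] [ 0.5711 -0.1716]
top cap_top 0.87 [211.6 354.3] [0.2861 0.2038]
top cap_top 0.74 [276.4 218.6] [0.5536 0.0742]
top post_mid 0.5 [258.4 204.6] [0.5823 0.1103]
top post_mid 0.37 [184.4 347.5] [0.299  0.2587]
top post 0.6 [182.9 348.2] [0.2962 0.2644]
top post 0.54 [282.7 223.5] [0.5452 0.0625]
top post 0.52 [257.9 207.8] [0.5774 0.1124]
top notch 0.95 [316.4 241.3] [ 0.5088 -0.005 ]
top notch 0.89 [252.6 359.4] [0.2739 0.1242]
top notch 0.86 [427.4 209.4] [ 0.5719 -0.2307]
top stand 0.69 [396.9 210.7] [ 0.574  -0.1739]
top stand 0.62 [280.6 223.8] [0.5483 0.0687]
top stand 0.61 [211.6 350.5] [0.2871 0.2129]
top pin 0.74 [278.1 217.8] [0.5576 0.0722]
top pin 0.67 [243.2 218.3] [0.5572 0.143 ]
top pin 0.59 [374.8 208.7] [ 0.5748 -0.1243]
top board 0.94 [230.1 357.9] [0.2769 0.1693]
top board 0.65 [301.6 231.3] [0.5292 0.0246]
top board 0.52 [415.2 207.5] [ 0.5759 -0.2057]
top spool 0.66 [149.  225.9] [0.5462 0.3452]
top spool 0.52 [479.7 211.2] [ 0.5721 -0.3504]
top jar 0.94 [477.9 210.5] [ 0.5736 -0.3465]
top screwdriver 0.57 [279.4 133.6] [0.7392 0.0708]
[... 458 characters left out ...]
[217.9 299.5] [ 0.5919 -0.2261]
scene notch 0.57 [353.4 196.8] [0.2707 0.1295]
scene stand 0.88 [384.3 209.3] [0.2824 0.2095]
scene stand 0.77 [352.6 282. ] [0.5443 0.0651]
scene stand 0.61 [244.1 304.4] [ 0.5723 -0.1744]
scene stand 0.49 [160.8 314.6] [ 0.5729 -0.3491]
scene pin 0.94 [416.4 199.9] [0.3007 0.2871]
scene pin 0.78 [389.7 267.8] [0.5489 0.1457]
scene pin 0.73 [266.4 295.4] [ 0.5878 -0.1272]
scene board 0.82 [332.3 267.5] [0.5347 0.0214]
scene board 0.72 [225.2 298.6] [ 0.5918 -0.2112]
scene board 0.59 [367.3 196.7] [0.2766 0.1641]
scene spool 0.82 [475.4 266.5] [0.5453 0.3533]
scene jar 0.93 [165.5 313.3] [ 0.5707 -0.3393]
scene screwdriver 0.8 [383.2 346.5] [0.7422 0.0805]
1.3
```

View pics/crop1.png

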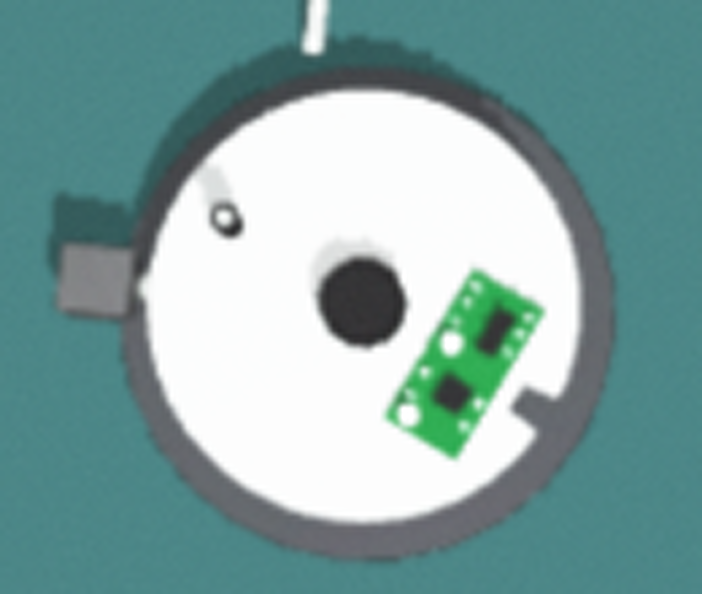

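```bash
python3 - <<'E'
from h import *
r=read_camera("top"); s=read_camera("scene")
C=lambda x,y:(215+(x+.5)/5.4-.5,165+(y+.5)/5.4-.5)
for n,p,z in [("cap",(362,302),.056),("block",(96,280),.033),("posttop",(226,218),.065),("notchmouth",(552,418),.04)]:
    print(n,unproj(r,C(*p),z))
# disc fit
im=r["color"].astype(int); m=(im.min(2)>200).astype(np.uint8); m[:, :225]=0; m[:170]=0; m[275:]=0; m[:,345:]=0
cs=max(cv2.findContours(m,cv2.RETR_EXTERNAL,cv2.CHAIN_APPROX_NONE)[0],key=cv2.contourArea)[:,0]
W=np.array([unproj(r,p,.04)[:2] for p in cs.astype(float)])
from scipy.optimize import least_squares
q=least_squares(lambda a:np.hypot(*(W-a[:2]).T)-a[2],[.55,.065,.08],loss='soft_l1',f_scale=.001).x; print("disc",q)
im=s["color"].astype(int); m=((im.min(2)>170)).astype(np.uint8);m[:240]=0;m[300:]=0;m[:,:300]=0;m[:,405:]=0
cs=max(cv2.findContours(m,cv2.RETR_EXTERNAL,cv2.CHAIN_APPROX_NONE)[0],key=cv2.contourArea)[:,0]
W=np.array([unproj(s,p,.04)[:2] for p in cs.astype(float)])
q=least_squares(lambda a:np.hypot(*(W-a[:2]).T)-a[2],[.55,.065,.08],loss='soft_l1',f_scale=.001).x; print("disc scene",q)
c=cv2.resize(s["color"][235:315,300:415],None,fx=6,fy=6,interpolation=cv2.INTER_CUBIC); cv2.imwrite("pics/crop2.png",c[:,:,::-1])
E
```

```text
cap [0.54969955 0.06384898 0.056     ]
block [0.56102995 0.16488368 0.033     ]
posttop [0.5800961  0.11308512 0.065     ]
notchmouth [ 0.50742286 -0.00577232  0.04      ]
disc [0.55043163 0.06455039 0.07937831]
disc scene [0.55085282 0.06444613 0.07847406]
```

View pics/crop2.png

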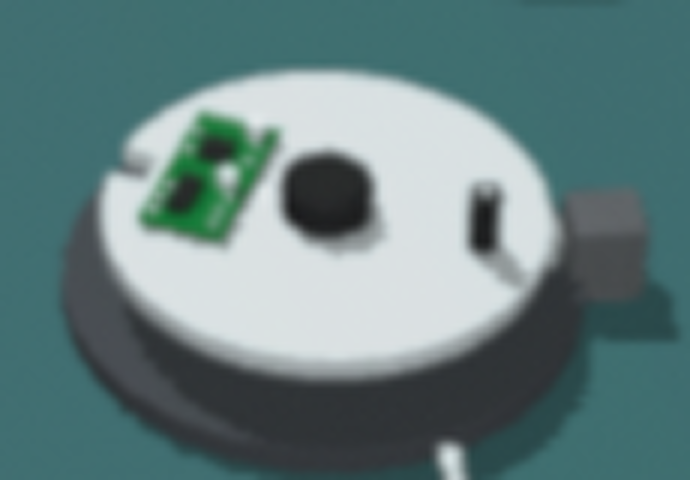

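```bash
python3 -c "
import plant;print([n for n in dir(plant) if n[0]!='_']);print(getattr(plant,'tip_extent',None))"
python3 -m crank '[[1,-3.2,-2.4,0,0,0,0],[1,-3.2,-2.4,0,0,0,0],[1,-3.2,-2.4,0,0,0,0],[1,-3.2,-2.4,0,0,0,0],[1,-3.2,-2.4,0,0,0,0]]' 20
```

```text
['Unreachable', 'get_state', 'place_of', 'read_camera', 'sign_off', 'tip_extent', 'trace']
0.017
time: 1.9
eef_pos: [0.3471, 0.4608, 0.2485]
tcp_rot: [0.18, 0.984, 0.0, 0.0]
contact_force: [-0.6, 0.2, 0.3]
opening: 0.141
```

```bash
python3 -m crank '[[1,-3.2,-2.4,0,0,0,2],[1,-3.2,-2.4,0,0,0,2],[1,-3.2,-2.4,0,0,0,2],[1,-3.2,-2.4,0,0,0,2],[1,-3.2,-2.4,0,0,0,2.6]]'; python3 - <<'E'
from h import *
s=get_state(); print(s["eef_pos"],s["tcp_rot"],s["opening"],tip_extent)
from scipy.spatial.transform import Rotation as R
M=R.from_quat(s["tcp_rot"]).as_matrix(); print(M.T@(np.array([.5576,.1281,.12])-s["eef_pos"])*100, np.degrees(np.arctan2(M[1,0],M[0,0])))
E
```

```text
time: 2.4
eef_pos: [0.442, 0.2848, 0.2486]
tcp_rot: [0.271, 0.963, 0.0, 0.0]
contact_force: [0.5, 0.8, 0.2]
opening: -0.001
[0.44199784 0.2848153  0.24863693] [2.71276368e-01 9.62501403e-01 2.49667871e-04 3.45291648e-04] -0.001236536150516775 0.017
[-18.03575023  -7.336725    12.86834262] 148.51952233256677
```

```bash
python3 -m crank '[[1,-3.6,-1.47,1.5,0,0,0],[1,-3.6,-1.47,2,0,0,0],[1,-3.6,-1.47,2,0,0,0],[1,-3.6,-1.47,2,0,0,0],[1,-3.2,-1.4,2,0,0,0]]';python3 -m crank '[[1,0,0,0,0,0,0],[1,0,0,0,0,0,0]]'; cat > w.py <<'E'
import sys
from h import *
from scipy.spatial.transform import Rotation as R
A=np.array([.5504,.0645])
def tool(t=None):
    s=get_state(); M=R.from_quat(s["tcp_rot"]).as_matrix()
    print("t",round(s["time"],2),"eef",np.round(s["eef_pos"],4),"phi",round(np.degrees(np.arctan2(M[1,0],M[0,0])),1),"tilt",np.round(M[:2,2],4),"F",np.round(s["contact_force"],1),"q6",round(s["qpos"][5],2))
    if t is not None: print("delta cm",np.round(M.T@(np.array(t)-s["eef_pos"])*100,2))
    return s,M
def shot(n):
    for c in ["top","scene","wrist"]:
        r=read_camera(c); im=r["color"]
        if c=="top": im=cv2.resize(im[165:275,215:345],None,fx=5,fy=5,interpolation=cv2.INTER_CUBIC)
        if c=="scene": im=cv2.resize(im[215:325,290:420],None,fx=5,fy=5,interpolation=cv2.INTER_CUBIC)
        cv2.imwrite(f"pics/{n}_{c}.png",im[:,:,::-1])
E
python3 - <<'E'
from w import *
tool([.5576,.1281,.063]); shot("c")
E
```

```text
time: 2.9
eef_pos: [0.5548, 0.1309, 0.153]
tcp_rot: [0.271, 0.963, 0.0, 0.001]
contact_force: [0.5, 0.5, 0.3]
opening: -0.002
time: 3.1
eef_pos: [0.5536, 0.132, 0.1528]
tcp_rot: [0.271, 0.962, -0.0, -0.001]
contact_force: [-0.5, 0.4, 0.0]
opening: 0.0
t 3.1 eef [0.5536 0.132  0.1528] phi 148.5 tilt [-0.0015  0.0003] F [-0.5  0.4  0. ] q6 -0.97
delta cm [-0.56 -0.12  8.98]
```

View pics/c_scene.png

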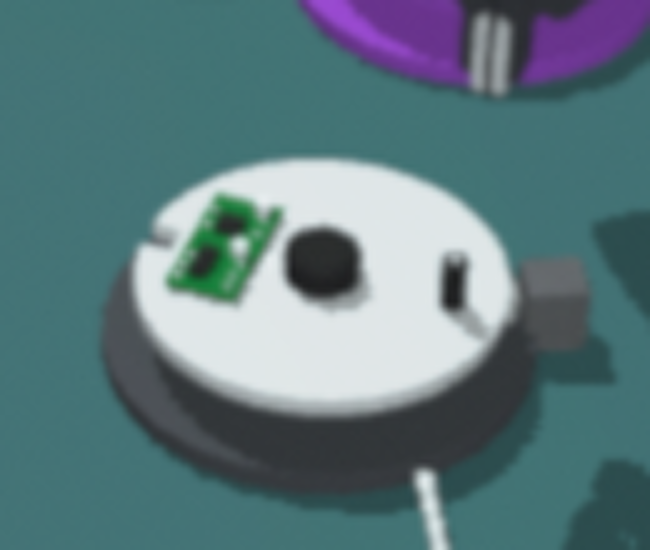

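View pics/c_wrist.png

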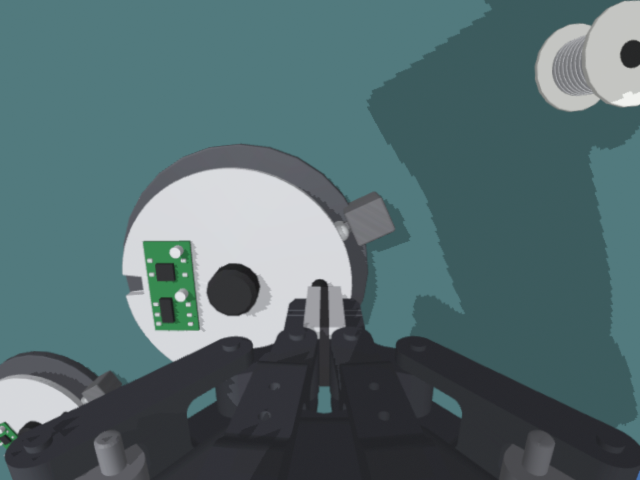

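```bash
python3 - <<'E'
from w import *
r=read_camera("wrist")
s,M=tool()
print(proj(r,[[.5806,.1140,.065],[.5504,.0645,.056],[.561,.165,.033],list(s["eef_pos"]+.017*M[:,2])]))
E
```

```text
t 3.3 eef [0.5537 0.1336 0.1545] phi 148.7 tilt [0.0019 0.0003] F [ 0.7  0.3 -0.9] q6 -0.97
[[320.59800889 303.89287428]
 [231.96064703 297.61697263]
 [369.98978289 225.21525119]
 [325.94943964 305.52852634]]
```

View pics/c_top.png

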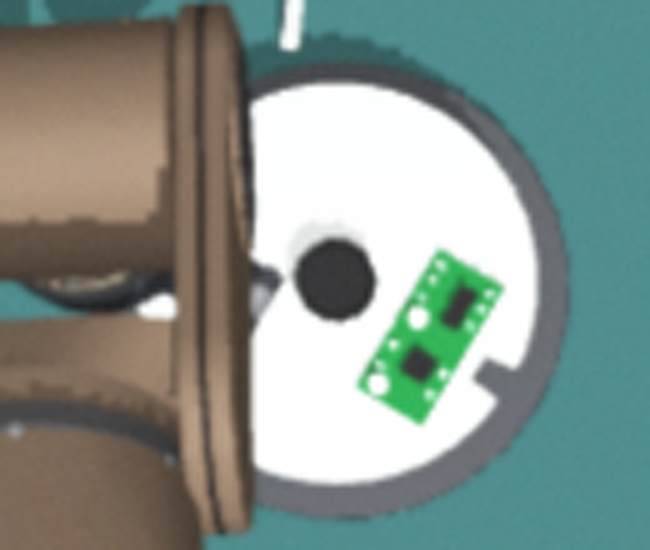

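```bash
python3 -m crank '[[1,0,-0.1,2.5,0,0,0],[1,0,0,2.5,0,0,0],[1,0,0,1.8,0,0,0],[1,0,0,1,0,0,0],[1,0,0,0,0,0,0]]'; python3 - <<'E'
from w import *
tool([.5576,.1281,.063]); shot("d")
E
```

```text
time: 3.8
eef_pos: [0.5521, 0.1323, 0.0744]
tcp_rot: [0.27, 0.963, -0.0, -0.001]
contact_force: [0.1, 0.5, -0.3]
opening: -0.002
t 3.8 eef [0.5521 0.1323 0.0744] phi 148.7 tilt [-0.0022 -0.0001] F [ 0.1  0.5 -0.3] q6 -0.97
delta cm [-0.69 -0.07  1.14]
```

View pics/d_scene.png

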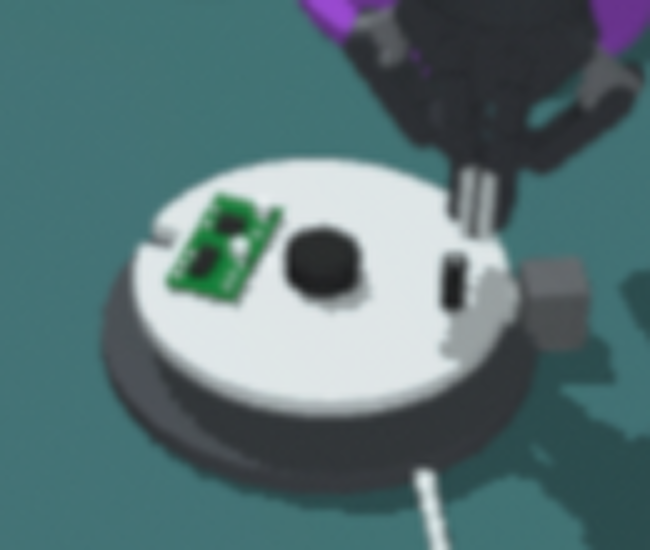

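View pics/d_wrist.png

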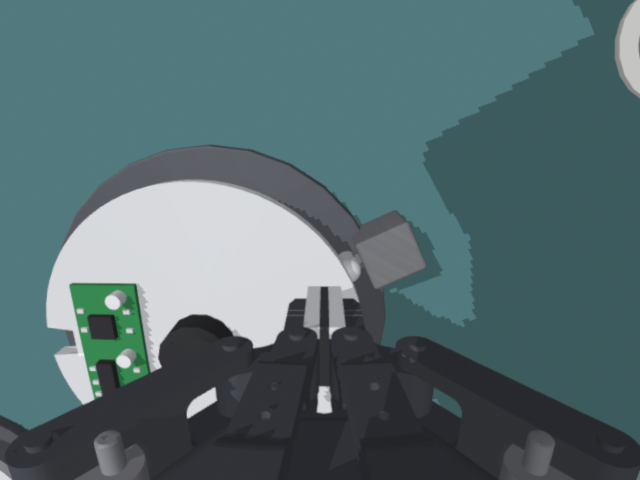

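```bash
python3 -m crank '[[1,0,0,0.6,0,0,0],[1,0,-0.1,0.4,0,0,0],[1,-0.5,0,0,0,0,0],[1,-0.4,0,0,0,0,0],[1,-0.3,0,0,0,0,0]]'; python3 - <<'E'
from w import *
s,M=tool(); print("c",(M.T@(s["eef_pos"]-np.r_[A,0]))[:2]*100)
E
```

```text
time: 4.45
eef_pos: [0.5636, 0.1242, 0.0656]
tcp_rot: [0.271, 0.963, 0.0, 0.0]
contact_force: [-0.2, -0.1, 0.0]
opening: -0.001
t 4.45 eef [0.5636 0.1242 0.0656] phi 148.6 tilt [0.0007 0.    ] F [-0.2 -0.1  0. ] q6 -0.98
c [1.98003866 5.78252842]
```

Approach is fine (no contact yet). Now the first 25° of arc, then a check.

```bash
python3 -m crank '[[1,-0.3,0,0.1,0,0,0],[1,-0.51,0.13,0,0,0,5],[1,-0.51,0.13,0,0,0,5],[1,-0.51,0.13,0,0,0,5],[1,-0.51,0.13,0,0,0,5]]'; python3 - <<'E'
from w import *
s,M=tool(); print("c",(M.T@(s["eef_pos"]-np.r_[A,0]))[:2]*100); shot("e")
E
```

```text
time: 4.95
eef_pos: [0.5845, 0.1144, 0.0642]
tcp_rot: [0.435, 0.9, 0.0, -0.001]
contact_force: [-0.8, 1.6, 0.3]
opening: -0.001
t 4.95 eef [0.5845 0.1144 0.0642] phi 128.4 tilt [-0.001   0.0006] F [-0.8  1.6  0.3] q6 -0.65
c [1.7992517  5.76808336]
```

View pics/e_scene.png

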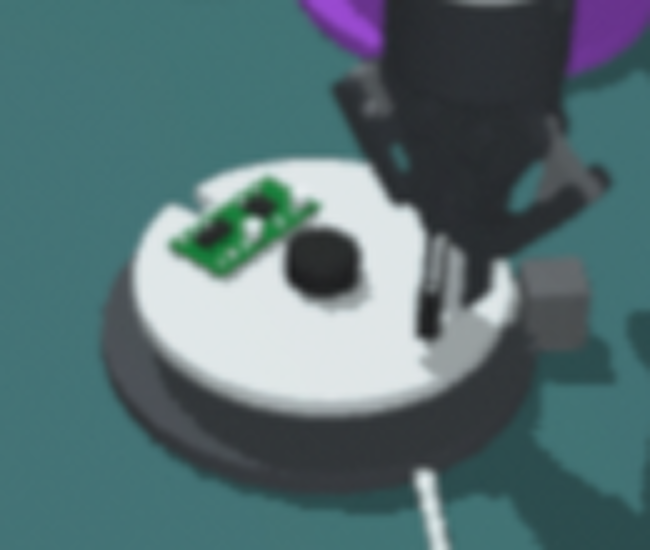

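```bash
R='x'; python3 -m crank '[[1,-0.62,0.15,0,0,0,6],[1,-0.62,0.15,0,0,0,6],[1,-0.62,0.15,0,0,0,6],[1,-0.62,0.15,0,0,0,6],[1,-0.62,0.15,0,0,0,6]]'; python3 - <<'E'
from w import *
s,M=tool(); print("c",(M.T@(s["eef_pos"]-np.r_[A,0]))[:2]*100)
E
python3 -m crank '[[1,-0.62,0.15,0,0,0,6],[1,-0.62,0.15,0,0,0,6],[1,-0.62,0.15,0,0,0,6],[1,-0.62,0.15,0,0,0,6],[1,-0.62,0.15,0,0,0,6]]'; python3 - <<'E'
from w import *
s,M=tool(); print("c",(M.T@(s["eef_pos"]-np.r_[A,0]))[:2]*100); shot("f")
E
```

```text
time: 5.6
eef_pos: [0.6046, 0.0905, 0.0641]
tcp_rot: [0.653, 0.757, 0.0, -0.001]
contact_force: [-0.7, 1.3, 0.8]
opening: -0.001
t 5.6 eef [0.6046 0.0905 0.0641] phi 98.5 tilt [-0.0007  0.0008] F [-0.7  1.3  0.8] q6 -0.17
c [1.77697586 5.74178023]
time: 6.1
eef_pos: [0.6104, 0.0594, 0.0642]
tcp_rot: [0.827, 0.563, 0.0, -0.0]
contact_force: [1.9, 1.5, -1.2]
opening: -0.0
t 6.1 eef [0.6104 0.0594 0.0642] phi 68.5 tilt [0.0003 0.0008] F [ 1.9  1.5 -1.2] q6 0.31
c [1.72916316 5.77363143]
```

View pics/f_scene.png

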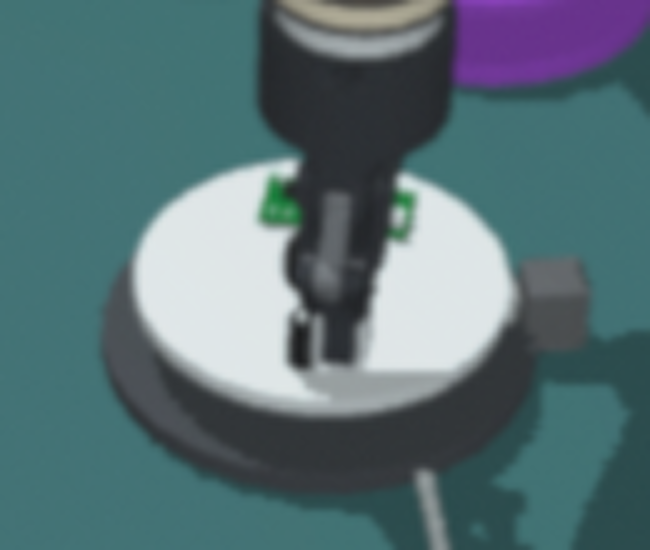

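The push is tracking well, with the post ahead of the finger at crop (300,340). About 74° remain, so I'll do 60° more and then measure.

```bash
python3 -m crank '[[1,-0.62,0.15,0,0,0,6],[1,-0.62,0.15,0,0,0,6],[1,-0.62,0.15,0,0,0,6],[1,-0.62,0.15,0,0,0,6],[1,-0.62,0.15,0,0,0,6]]'; python3 - <<'E'
from w import *
s,M=tool(); print("c",(M.T@(s["eef_pos"]-np.r_[A,0]))[:2]*100)
E
python3 -m crank '[[1,-0.62,0.15,0,0,0,6],[1,-0.62,0.15,0,0,0,6],[1,-0.62,0.15,0,0,0,6],[1,-0.62,0.15,0,0,0,6],[1,-0.52,0.13,0,0,0,5]]'; python3 -m crank '[[1,0,0,0,0,0,0]]'; python3 - <<'E'
from w import *
s,M=tool(); print("c",(M.T@(s["eef_pos"]-np.r_[A,0]))[:2]*100); shot("g")
for cam in ["top","scene"]:
    r=read_camera(cam)
    for n,z in dict(post_mid=.0525,notch=.040,board=.04).items():
        for d in place_of(n,cam)[:4]:
            w=unproj(r,d["location"],z)[:2]-A
            if d["p"]>.2 and np.hypot(*w)<.1: print(cam,n,round(d["p"],2),np.round(d["location"],1),np.hypot(*w),np.degrees(np.arctan2(w[1],w[0])))
E
```

```text
time: 6.75
eef_pos: [0.6001, 0.0297, 0.0644]
tcp_rot: [0.944, 0.33, 0.001, 0.0]
contact_force: [1.2, 0.6, -0.9]
opening: 0.001
t 6.75 eef [0.6001 0.0297 0.0644] phi 38.6 tilt [0.0015 0.0004] F [ 1.2  0.6 -0.9] q6 0.78
c [1.72865752 5.81926139]
time: 7.25
eef_pos: [0.5769, 0.0096, 0.0644]
tcp_rot: [0.997, 0.084, 0.001, 0.0]
contact_force: [1.5, -0.1, -1.2]
opening: -0.002
time: 7.35
eef_pos: [0.5763, 0.0096, 0.0644]
tcp_rot: [0.996, 0.085, -0.0, 0.0]
contact_force: [-0.4, -0.2, 0.7]
opening: 0.002
t 7.35 eef [0.5763 0.0096 0.0644] phi 9.8 tilt [-0.0001 -0.0001] F [-0.4 -0.2  0.7] q6 1.24
c [1.61861413 5.85418449]
top notch 0.96 [242.3 230.5] 0.0815292311084112 103.23840280855873
top notch 0.62 [261.6 224.1] 0.04090525863521086 98.53481947419411
top board 0.52 [256.2 224.5] 0.05177959199802887 97.53511030882888
scene notch 0.9 [387.1 262.4] 0.07794264957405135 97.76203019534557
scene board 0.69 [369.7 264.4] 0.03985381716965407 105.94753781027107
scene board 0.49 [386.2 262.2] 0.07636689460577308 98.70702993357149
```

View pics/g_scene.png

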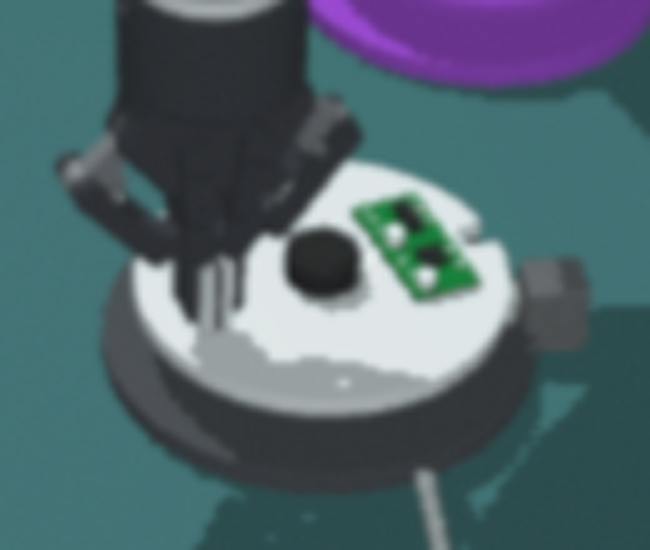

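View pics/g_top.png

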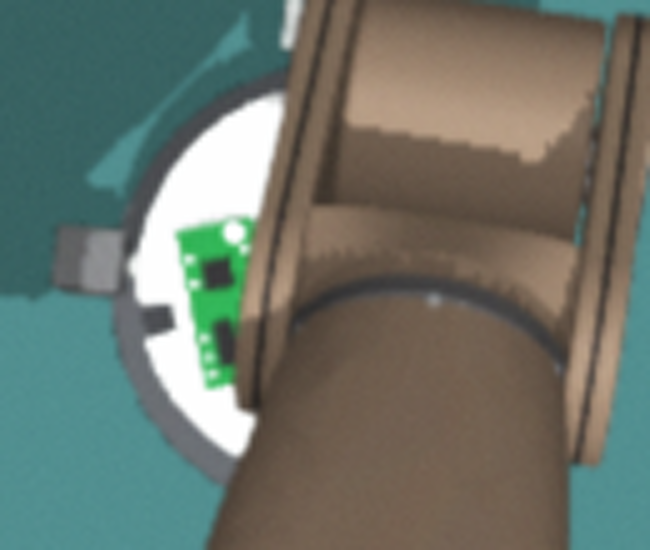

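```bash
python3 -m crank '[[1,-0.57,0.12,0,0,0,5.5],[1,-0.57,0.12,0,0,0,5.5],[1,0,0,0,0,0,0]]'; python3 - <<'E'
from w import *
s,M=tool(); print("c",(M.T@(s["eef_pos"]-np.r_[A,0]))[:2]*100); 
r=read_camera("top"); c=cv2.resize(r["color"][190:260,222:277],None,fx=8,fy=8,interpolation=cv2.INTER_CUBIC)
print("overlay angles at rim .08: ")
for a in (84,90,96):
    for rad in (.066,.08):
        p=proj(r,[[A[0]+rad*np.cos(np.radians(a)),A[1]+rad*np.sin(np.radians(a)),.04]])[0]; q=((p-[222,190])+.5)*8-.5
        cv2.circle(c,tuple(int(v) for v in q),2,{84:(255,0,0),90:(0,160,0),96:(0,0,255)}[a],-1)
cv2.imwrite("pics/h_top.png",c[:,:,::-1])
E
```

```text
time: 8.2
eef_pos: [0.5653, 0.0057, 0.0643]
tcp_rot: [1.0, -0.012, -0.0, 0.0]
contact_force: [0.6, 0.7, -0.5]
opening: 0.001
t 8.2 eef [0.5653 0.0057 0.0643] phi -1.4 tilt [-0.0001 -0.    ] F [ 0.6  0.7 -0.5] q6 1.43
c [1.63377368 5.84495878]
overlay angles at rim .08:
```

View pics/h_top.png

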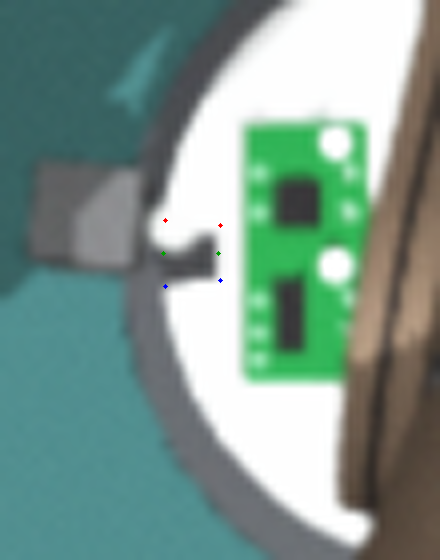

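```bash
python3 -m crank '[[1,-0.23,0.05,0,0,0,2.2],[1,-0.23,0.05,0,0,0,2.2],[1,0,0,0,0,0,0]]'; cat > k.py <<'E'
from w import *
def look(n,angs=(81,84,87)):
    s,M=tool(); print("c",(M.T@(s["eef_pos"]-np.r_[A,0]))[:2]*100)
    r=read_camera("top"); c=cv2.resize(r["color"][195:250,222:277],None,fx=10,fy=10,interpolation=cv2.INTER_CUBIC)
    for a,col in zip(angs,((255,0,0),(0,160,0),(0,0,255))):
        for rad in (.066,.08):
            p=proj(r,[[A[0]+rad*np.cos(np.radians(a)),A[1]+rad*np.sin(np.radians(a)),.04]])[0]; q=((p-[222,195])+.5)*10-.5
            cv2.circle(c,tuple(int(v) for v in q),2,col,-1)
    r=read_camera("scene"); d=cv2.resize(r["color"][240:295,360:415],None,fx=10,fy=10,interpolation=cv2.INTER_CUBIC)[:,:250*2]
    cv2.imwrite(f"pics/{n}_t.png",c[:,:,::-1]); cv2.imwrite(f"pics/{n}_s.png",d[:,:,::-1])
E
python3 -c "
from k import *
look('i')"
```

```text
time: 8.55
eef_pos: [0.5612, 0.005, 0.0645]
tcp_rot: [0.999, -0.05, 0.0, 0.0]
contact_force: [0.4, 0.4, -0.7]
opening: -0.002
t 8.55 eef [0.5612 0.005  0.0645] phi -5.7 tilt [ 0.0005 -0.    ] F [ 0.4  0.4 -0.7] q6 1.5
c [1.66730145 5.81656654]
```

View pics/i_t.png

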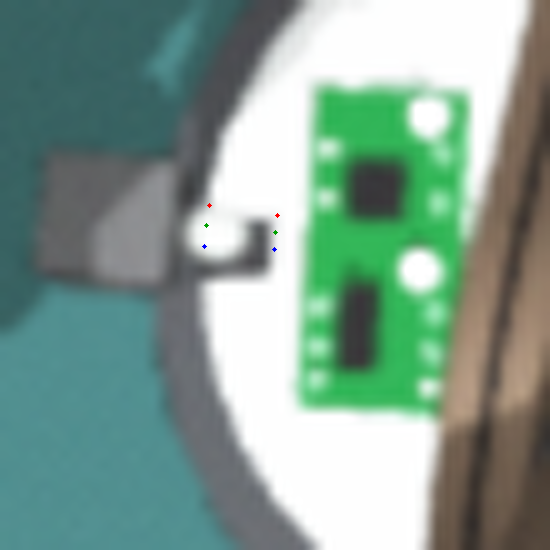

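View pics/i_s.png

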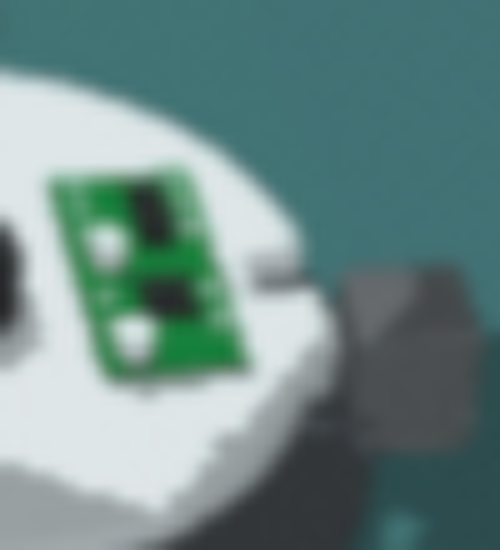

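```bash
python3 -m crank '[[1,-0.23,0.05,0,0,0,2.2],[1,0,0,0,0,0,0]]'; 
python3 -c "
from k import *
look('j')"
```

```text
time: 8.85
eef_pos: [0.5588, 0.0047, 0.0644]
tcp_rot: [0.998, -0.069, 0.0, 0.0]
contact_force: [0.4, -0.1, 0.8]
opening: -0.001
t 8.85 eef [0.5588 0.0047 0.0644] phi -7.9 tilt [ 0.0002 -0.    ] F [ 0.4 -0.1  0.8] q6 1.54
c [1.65663268 5.80790458]
```

View pics/j_t.png

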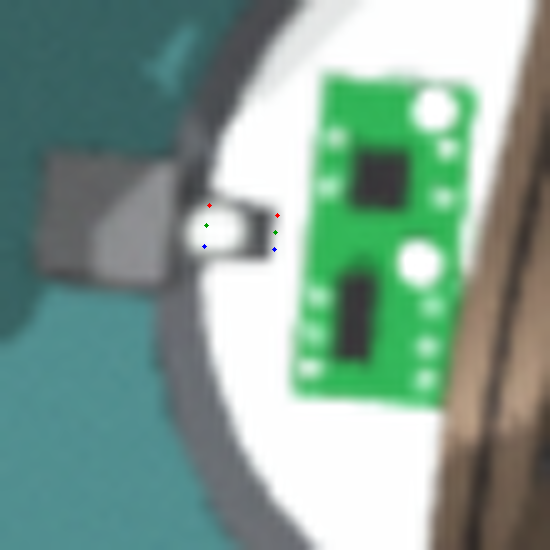

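View pics/j_s.png

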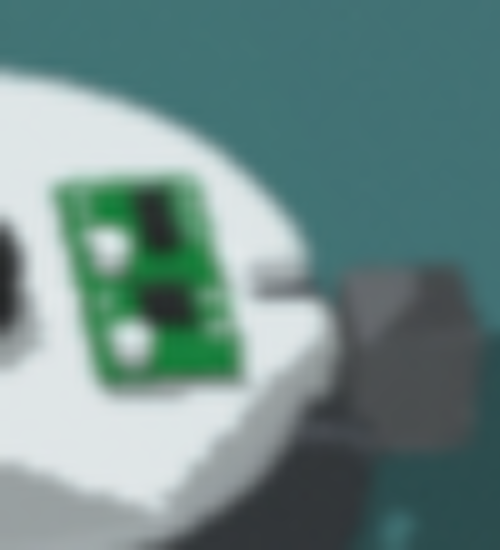

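```bash
python3 -m crank '[[1,0.7,0,0,0,0,0],[1,0.8,0,0,0,0,0],[1,0,0,-2,0,0,0],[1,0,0,-2,0,0,0],[1,0,0,0,0,0,0]]'; 
python3 -c "
from k import *
tool([.5503,.0643,.10])"
```

```text
time: 9.45
eef_pos: [0.5763, 0.0021, 0.1074]
tcp_rot: [0.998, -0.069, 0.003, 0.0]
contact_force: [1.3, -0.5, 1.0]
opening: 0.0
t 9.45 eef [0.5763 0.0021 0.1074] phi -8.0 tilt [ 0.0064 -0.0011] F [ 1.3 -0.5  1. ] q6 1.54
delta cm [-3.44 -5.8   0.72]
```

```bash
python3 -m crank '[[1,-1.1,-1.9,0,0,0,0],[1,-1.1,-1.9,0,0,0,0],[1,-1.1,-1.9,0,0,0,0],[1,0,0,1,0,0,0],[1,0,0,0,0,0,0]]'; 
python3 -c "
from k import *
tool([.5503,.0643,.073]);shot('l')"
```

```text
time: 9.95
eef_pos: [0.5475, 0.0638, 0.092]
tcp_rot: [0.998, -0.069, -0.002, 0.0]
contact_force: [-0.4, -0.4, -1.4]
opening: -0.001
t 9.95 eef [0.5475 0.0638 0.092 ] phi -7.9 tilt [-0.0037 -0.0001] F [-0.4 -0.4 -1.4] q6 1.64
delta cm [ 0.28 -0.09  1.9 ]
```

View pics/l_scene.png

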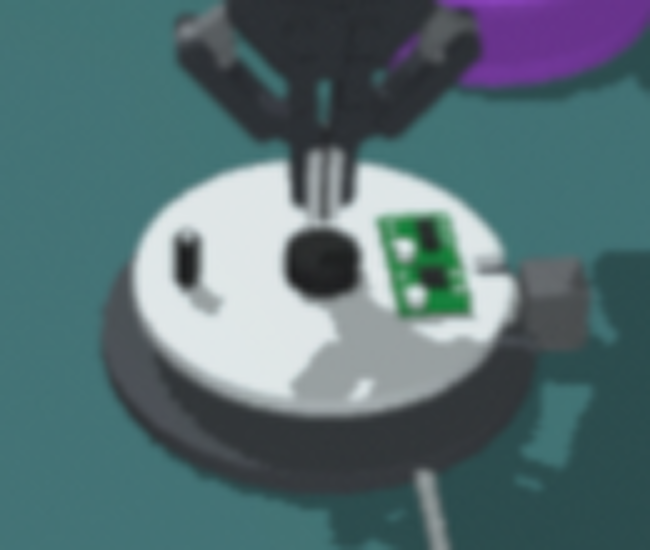

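View pics/l_wrist.png

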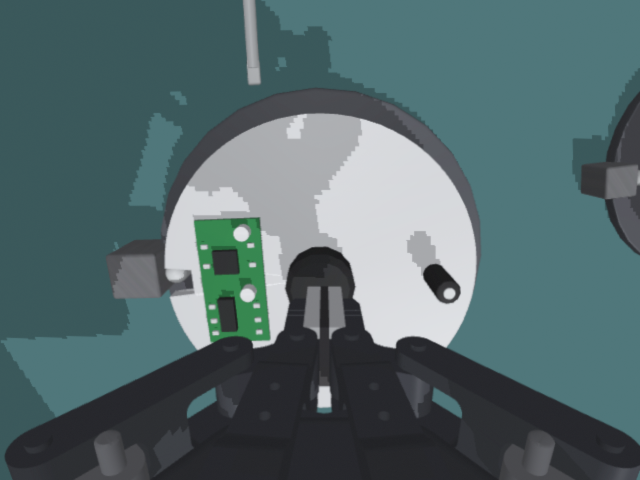

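```bash
python3 -c "
from k import *
r=read_camera('wrist'); tool()
for a in (82,84,86):
  u=np.array([np.cos(np.radians(a)),np.sin(np.radians(a))])
  print(a,proj(r,[np.r_[A+.08*u,.04],np.r_[A+.066*u,.04],np.r_[A+.08*u,.0315],np.r_[A-.058*u,.065],np.r_[A+.102*u,.033]]).round(1).tolist())
print(proj(r,[np.r_[A,.056]]))
c=cv2.resize(r['color'][230:310,100:210],None,fx=7,fy=7,interpolation=cv2.INTER_CUBIC);cv2.imwrite('pics/m.png',c[:,:,::-1])
"
```

```text
t 10.15 eef [0.5491 0.0628 0.0941] phi -8.0 tilt [-0.     -0.0002] F [-0.4  0.8  0. ] q6 1.64
82 [[164.2, 272.7], [190.7, 272.9], [170.6, 267.2], [446.3, 292.7], [129.9, 267.9]]
84 [[164.9, 277.8], [191.2, 277.1], [171.3, 272.1], [446.7, 288.5], [131.0, 274.1]]
86 [[165.9, 282.8], [191.9, 281.2], [172.1, 276.9], [446.9, 284.3], [132.2, 280.2]]
[[317.92932681 285.25025792]]
```

View pics/m.png

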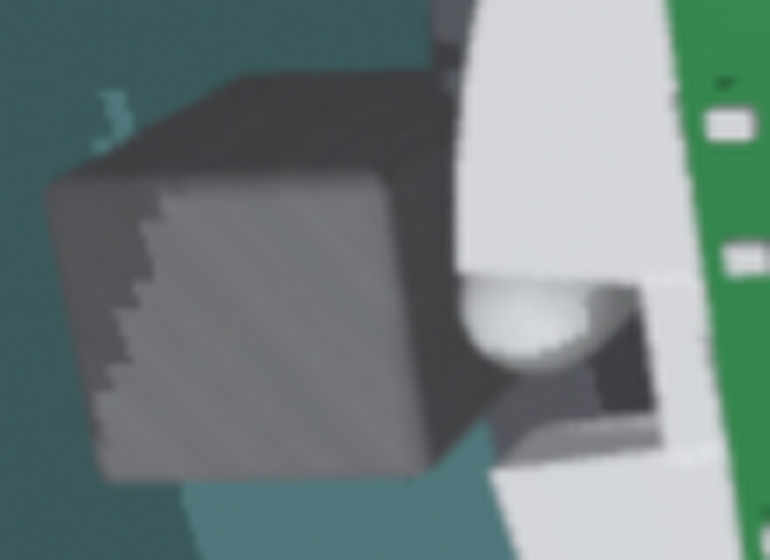

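The wrist view shows the pin nose inside the notch, and parallax-corrected alignment is within about 1.5 mm. The tip is above the cap, so I'll press now.

```bash
python3 -m crank '[[1,0.15,0,0.8,0,0,0],[1,0,0,0.7,0,0,0],[1,0,0,0.3,0,0,0],[1,0,0,0.2,0,0,0],[1,0,0,0,0,0,0]]'; python3 -m crank '[[1,0,0,0.2,0,0,0],[1,0,0,0,0,0,0]]';  python3 -m crank '[[1,0,0,0.2,0,0,0],[1,0,0,0,0,0,0]]'
```

```text
time: 10.65
eef_pos: [0.5499, 0.0634, 0.0738]
tcp_rot: [0.998, -0.07, -0.0, -0.0]
contact_force: [-0.6, 1.0, 0.5]
opening: 0.001
time: 10.85
eef_pos: [0.5505, 0.0634, 0.0726]
tcp_rot: [0.998, -0.07, 0.0, 0.0]
contact_force: [-0.4, -0.4, 0.7]
opening: -0.002
time: 11.05
eef_pos: [0.5505, 0.0634, 0.0707]
tcp_rot: [0.998, -0.07, 0.0, 0.0]
contact_force: [0.5, 0.5, 2.3]
opening: -0.0
```

```bash
python3 -m crank '[[1,0,0,0.2,0,0,0],[1,0,0,0.1,0,0,0]]'; python3 -m crank '[[1,0,0,0.15,0,0,0],[1,0,0,0,0,0,0]]';  python3 -m crank '[[1,0,0,0.15,0,0,0],[1,0,0,0,0,0,0]]'; python3 -m crank '[[1,0,0,0.15,0,0,0],[1,0,0,0,0,0,0]]'
```

```text
time: 11.25
eef_pos: [0.5505, 0.0634, 0.0676]
tcp_rot: [0.998, -0.07, 0.0, -0.0]
contact_force: [-0.6, 0.1, 3.0]
opening: -0.007
time: 11.45
eef_pos: [0.5505, 0.0634, 0.0657]
tcp_rot: [0.998, -0.07, 0.0, -0.0]
contact_force: [0.2, 0.7, 2.6]
opening: -0.0
time: 11.65
eef_pos: [0.5505, 0.0634, 0.0642]
tcp_rot: [0.998, -0.07, 0.0, -0.0]
contact_force: [0.1, 0.9, 2.5]
opening: -0.0
time: 11.85
eef_pos: [0.5505, 0.0634, 0.0631]
tcp_rot: [0.998, -0.07, 0.0, -0.0]
contact_force: [-1.0, -0.3, 4.7]
opening: 0.004
```

```bash
python3 -m crank '[[1,0,0,0.1,0,0,0],[1,0,0,0,0,0,0]]'; python3 -m crank '[[1,0,0,0.1,0,0,0],[1,0,0,0,0,0,0]]';  python3 -m crank '[[1,0,0,0.1,0,0,0],[1,0,0,0,0,0,0]]'
```

```text
time: 12.05
eef_pos: [0.5505, 0.0634, 0.063]
tcp_rot: [0.998, -0.07, -0.0, 0.0]
contact_force: [-2.3, 0.6, 9.0]
opening: 0.001
time: 12.25
eef_pos: [0.5506, 0.0634, 0.0629]
tcp_rot: [0.998, -0.069, -0.0, 0.0]
contact_force: [-5.1, 0.3, 14.5]
opening: -0.002
time: 12.45
eef_pos: [0.5507, 0.0634, 0.0629]
tcp_rot: [0.998, -0.069, -0.001, 0.0]
contact_force: [-7.1, 0.9, 19.5]
opening: -0.0
```

The cap stopped hard at tip height 0.046 m, which is 10 mm down, at 20 N. Next I lift off and check.

```bash
python3 -m crank '[[1,0,0,-0.5,0,0,0],[1,0,0,-2,0,0,0],[1,0,0,-3,0,0,0],[1,0,0,-3,0,0,0],[1,0,0,-3,0,0,0]]'; python3 -m crank '[[1,-3,-4,0,0,0,0],[1,-3,-4,0,0,0,0],[1,-3,-4,0,0,0,0],[1,-3,-4,0,0,0,0],[1,-3,-4,0,0,0,0]]'; python3 -c "
from k import *
tool();shot('n')"
```

```text
time: 12.95
eef_pos: [0.5492, 0.0634, 0.1744]
tcp_rot: [0.998, -0.07, -0.001, 0.0]
contact_force: [-0.2, -0.3, -0.1]
opening: -0.001
time: 13.45
eef_pos: [0.4276, 0.2834, 0.1737]
tcp_rot: [0.998, -0.07, -0.001, 0.0]
contact_force: [0.0, -0.0, -0.3]
opening: -0.0
t 13.45 eef [0.4276 0.2834 0.1737] phi -8.0 tilt [-0.0014 -0.0006] F [ 0.  -0.  -0.3] q6 2.1
```

View pics/n_scene.png

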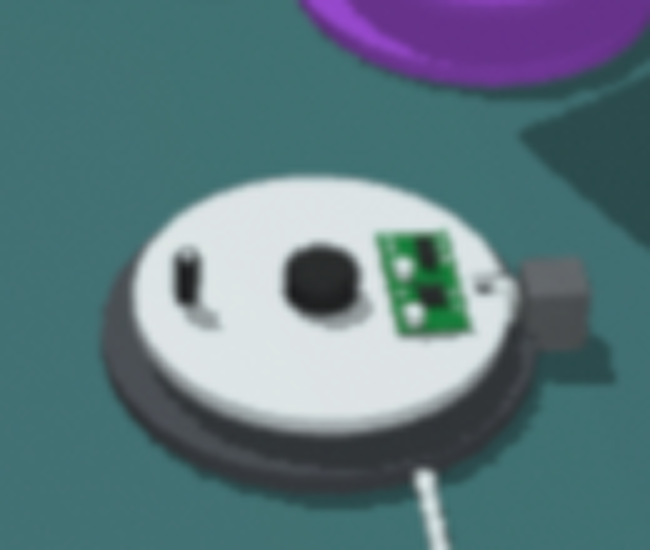

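View pics/n_wrist.png

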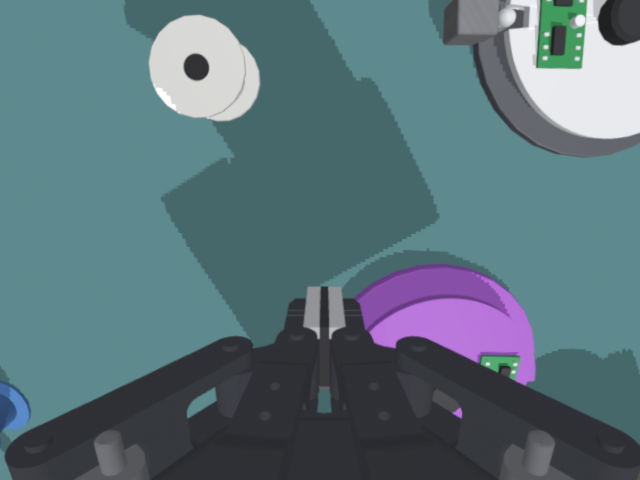

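View pics/n_top.png

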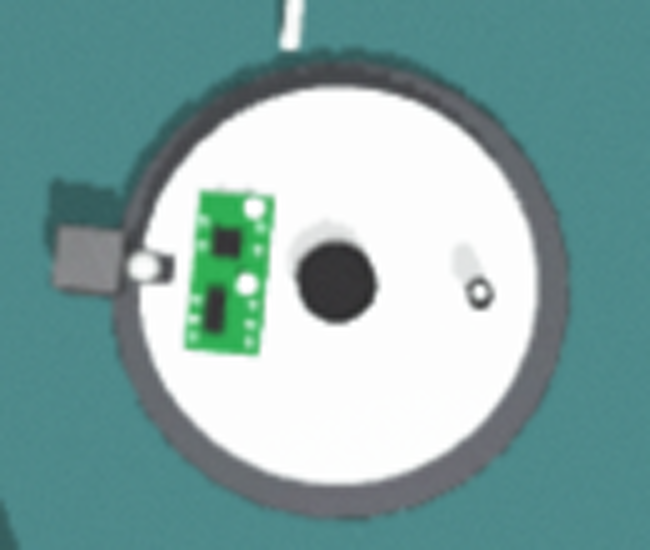

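The disc has dropped by about 18 crop px in scene. The pin stands in the notch at (147,267) in the top crop and (507,18) in wrist, and the arm is clear of everything.

```bash
python3 -m crank '[[1,0,0,0,0,0,0],[1,0,0,0,0,0,0]]'; python3 - <<'E'
from h import *
r=read_camera("scene"); k=0
for n,z in (("cap_top",.046),("notch",.030),("spool",0),("jar",0),("screwdriver",0)):
    for d in place_of(n,"scene")[:3]: print(n,round(d["p"],2),np.round(unproj(r,d["location"],z),3))
sign_off()
E
```

```text
time: 13.8
eef_pos: [0.4299, 0.2813, 0.1743]
tcp_rot: [0.998, -0.07, -0.0, 0.0]
contact_force: [0.5, 0.0, 0.3]
opening: -0.0
cap_top 0.73 [0.286 0.2   0.046]
cap_top 0.71 [0.55  0.072 0.046]
cap_top 0.65 [ 0.573 -0.174  0.046]
notch 0.93 [0.248 0.141 0.03 ]
notch 0.87 [ 0.578 -0.224  0.03 ]
notch 0.82 [0.563 0.14  0.03 ]
spool 0.68 [0.548 0.351 0.   ]
jar 0.96 [ 0.579 -0.348  0.   ]
screwdriver 0.88 [0.749 0.075 0.   ]
the job is handed in; nothing more can be done
```

The carrier is turned and fully home on the pin, and I handed the job in at about 14 s of the 48 s allowed.

- **Turning:** I pushed the post of the large white stand about 155° clockwise with the shut fingertips. The contact force was about 1–3 N, and I did not grip or lift anything. I stopped when the top and wrist views showed the notch over the pin, to within about 1.5 mm.
- **Pressing:** I pressed the cap down at about 3–5 N until it met a hard stop. The fingertips were then 46 mm above the bench, which is 10 mm of travel. I held up to about 20 N there and then withdrew.
- **Last checks:** The pictures show the pin standing up in the notch and the disc lowered, with the robot touching nothing. Before handing in, the networks placed the notch at (0.563, 0.140), in line with the pin. The spool, jar and screwdriver were within about 10 mm of where they were first measured, which is within the detectors' scatter.
- **Disagreements:** The networks' single-point readings scattered by 5–10 mm (for example, the cap's y read 0.072 against a fitted 0.0645). The wrist camera was about 4 mm off the measured pose on the first approach. I relied on the fitted disc circle and direct views of the pin in the notch instead.

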